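# Pack the spares tray for a panel repair

## Task

Pack the foam-lined tray for a panel repair: put the contactor, the terminal strip, the fuse and the smaller of the two tape rolls each flat and upright, as it lies now, down into the recess of the tray that is cut to its shape. The larger tape roll and the battery do not belong in the kit: leave them where they are.

Things in the scene. Friction and masses are not known exactly. Their poses are not given: they have to be found in the camera images.
- contactor: Three-pole contactor, a stepped block standing upright: 75 (x) x 45 (y) mm at the foot up to 30 mm high, 56 x 45 mm from 30 to 60 mm, a dark 30 x 24 mm top piece from 60 to 70 mm. About 0.32 kg. Grasp across its 45 mm (y), about 50 mm up. Origin: centre of the underside; z up. Belongs in bay_contactor.
- terminal_strip: Cream six-way terminal strip lying on the desk, 22 (x) x 70 (y) x 18 (z) mm. Origin: centre of the underside; z up. Belongs in bay_strip.
- fuse: Cartridge fuse, a small cream barrel with copper end caps, lying on the desk, 10 mm across (x), 38 mm long (y), 10 mm high; it does not roll. Origin: centre of the underside; z up. Belongs in bay_fuse.
- tape_small: The smaller roll of tape, lying flat: outer diameter 53 mm, 18 mm high. Origin: on its axis at the underside; z up. Belongs in bay_tape.
- tape_large: The larger roll of tape, lying flat: outer diameter 63 mm, 19 mm high. Not part of the kit: stays where it is. Origin: on its axis at the underside.
- battery: Battery lying on the desk, 15 mm across (x), 50 mm long (y), 15 mm high; thicker and longer than the fuse. Not part of the kit: stays where it is. Origin: centre of the underside.
- bay_contactor: Fixed dark foam insert, 101 x 101 x 12 mm, one of four in any 2 x 2 order in a fixed metal tray 214 mm square, rim 16 mm above the desk. Origin: centre of its underside, 2 mm above the desk; z up. One central recess, 6 mm deep, light floor at z = 6 mm (8 mm above the desk), 91 mm along x, 61 mm along y; the contactor's x goes along x, either way round.
- bay_strip: Fixed dark foam insert, 101 x 101 x 12 mm, one of four in any 2 x 2 order in a fixed metal tray 214 mm square, rim 16 mm above the desk. Origin: centre of its underside, 2 mm above the desk; z up. One central recess, 6 mm deep, light floor at z = 6 mm (8 mm above the desk), 38 mm along x, 86 mm along y; the strip's y goes along y, either way round.
- bay_fuse: Fixed dark foam insert, 101 x 101 x 12 mm, one of four in any 2 x 2 order in a fixed metal tray 214 mm square, rim 16 mm above the desk. Origin: centre of its underside, 2 mm above the desk; z up. One central recess, 6 mm deep, light floor at z = 6 mm (8 mm above the desk), 26 mm along x, 54 mm along y; the fuse's y goes along y, either way round.
- bay_tape: Fixed dark foam insert, 101 x 101 x 12 mm, one of four in any 2 x 2 order in a fixed metal tray 214 mm square, rim 16 mm above the desk. Origin: centre of its underside, 2 mm above the desk; z up. One central recess, 6 mm deep, light floor at z = 6 mm (8 mm above the desk), round, 69 mm in diameter. Tall shelves stand beyond x = 0.62 m at y = -0.15 to -0.40 m: swing arms past on the near side.
Not all that is in view belongs to the job. What is shaped like the contactor but pink is not meant.

How it is judged:
By the outcome, as a careful person would: the job done as asked, in the order asked, and still so for the second after the job is handed in, with the robot touching nothing.
It also fails if it takes over 120 s, if anything falls off the work surface, if the arm or the gripper's body presses on something with over 40 N, if the wrist force passes 120 N, or if a joint passes its speed limit or range.

## Robot

A 6-joint arm with a two-finger parallel gripper is mounted at the origin on a cart in front of the work surface, level with it; the furniture and walls round the work are solid. World frame = base frame: x ahead of the robot, y to its left, z up, the work surface at z = 0. Lengths are in m, angles in rad, forces in N, time in s.
With the tool pointing down it reaches from about 0.375 to 0.9 m from the base axis. Payload 3.1 kg.
Tool frame: the origin (TCP) lies midway between the tips of the shut fingers; the grasp point (between the pads) lies 19 mm behind it; z points along the fingers, y is the line along which they close (so a half turn about z gives the same grasp; the last joint's range is limited). The gripper opens to 87 mm and grips with 3 to 60 N. Pads are 19 mm wide; open, the fingers measure 117 mm over their backs; the gripper's body (75 mm by 190 mm) begins 51 mm behind the grasp point.
Start: joints at [1.147, 0.527, 1.433, -0, 1.181, -0.178], TCP at [0.152, 0.606, 0.223] pointing down, gripper open.
Joint ranges: [-3.08, 3.08], [-0.75, 2.2], [0.22, 2.44], [-1.43, 4.57], [0, 2.65], [-2.85, 2.85]. Speed limits (rad/s): [2.79, 2.79, 3.14, 3.14, 3.14, 3.14].

## Interface

Orientations are given as a unit quaternion [x, y, z, w].
In Python, from rig import get_obs, cams, job gives the robot as it stands.
- The arm moves only by the tool servo_tool, never from a script. Its argument "moves" is text: rows parted by semicolons, each of 5 numbers parted by spaces: the shift along the tool's x, y, z in m, then the turn about the tool's z in degrees, then the finger opening in m, from 0 to 0.087. In form: dx dy dz spin claw; .... A call has 1 to 10 rows; each row is the pose to reach, as a shift and turn from the pose commanded when the call began, along the tool's axes at that moment; what a row does not reach only later rows make up. A row lasts 1/12 s, in which the tool goes at most 41.7 mm and 7.16 degrees, less where a joint would pass 70% of its speed; a pose out of reach is approached as far as the arm can. A call with a gripper value outside its range is refused whole. The fingers move at their own pace and stop on an object; "grip_force" is the grip in N (left out, the last holds). Time passes only in rows, so rows that repeat a pose let the fingers close. It gives the time, the measured TCP pose, the force, the opening and the grip force at its end, in the units of the state.
- get_obs(): the state, without advancing time (a new reading comes with each control period).
- cams.camera(name): name is "side" or "top" or "wrist"; returns the picture (384x512x3 uint8, blue, green, red); there is no depth.
- cams.camera_model(name): a dict with "fx", "fy", "cx", "cy" (pixels), "dist" ([k1, k2, p1, p2, k3] as OpenCV has them; the pictures are not rectified), "R" (3x3) and "t" (3): a world point X has camera coordinates R X + t. Camera axes: x right, y down, z forward; pixel columns grow to the right and rows downward; lengths in m; the calibration is good to about 2 mm. A picture is of the moment at which its call begins: read the wrist's pose just before it. camera_model takes no time and is no camera call; for the wrist camera it gives the pose at the moment of the call.
- job.hand_in(): hands the job in; it is judged then, once.
The state is a dict: "time": time; "q": joint angles; "joint_velocities": joint speeds; "joint_torque": joint torques, N m; "position": TCP position; "tool_rot": TCP orientation; "ft_force": force on the tool from outside, world axes, zero at the start; "moment": the same for the moment, N m; "grip_width": finger opening in m; "grip_force": force on a finger pad.
Only numpy, scipy, OpenCV 4.12 (cv2) and the standard library are available. Lean on these libraries where they do the work, as an engineer would, in place of code of your own. Each camera call takes 0.05 s, during which the arm holds its last target. There are 200 camera calls.

## Working session

There is one attempt and no reset: what is moved stays moved. The work goes in short steps, Python scripts to look and compute and a tool call to move; the robot and the scene stay as the last step left them, time stands still between calls to the robot, and variables do not carry over. Pictures are saved under pics/ and viewed, at most 14 in all, crops included, and the job is handed in when it is done.

Besides the shell and the picture viewer there is one more tool, called after "Request:" as name(argument=value, ...) on one line, values as JSON. servo_tool: Moves the arm, as the interface text tells. Its arguments: {"type":"object","properties":{"moves":{"type":"string"},"grip_force":{"type":"number"}},"required":["moves"]}

```bash
mkdir -p pics; ls; python3 - <<'E'
from rig import get_obs,cams
import cv2
o=get_obs();print(o['time'],o['position'],o['tool_rot'],o['q'])
for n in ['top','side']:
    cv2.imwrite(f'pics/{n}0.png',cams.camera(n)); m=cams.camera_model(n); print(n,m)
E
```

```text
pics
0.0 [0.15177079 0.60555202 0.22158821] [ 1.22603552e-01  9.92455149e-01 -1.02310024e-03 -3.13939638e-04] [ 1.14647193e+00  5.28457031e-01  1.43386784e+00 -8.51627083e-06
  1.18140813e+00 -1.78495403e-01]
top {'fx': 356.13060721987705, 'fy': 356.13060721987705, 'cx': 253.46733621026047, 'cy': 195.3530134732642, 'dist': array([-0.06297326,  0.        ,  0.        ,  0.        ,  0.        ]), 'R': array([[-0.01879271, -0.99977039, -0.01029597],
       [-0.99610448,  0.01960918, -0.08597294],
       [ 0.08615509,  0.0086402 , -0.99624427]]), 't': array([-0.03530218,  0.52173479,  0.82974147])}
side {'fx': 366.85976382447143, 'fy': 366.85976382447143, 'cx': 249.22432916122742, 'cy': 196.35530571276513, 'dist': array([-0.0121544,  0.       ,  0.       ,  0.       ,  0.       ]), 'R': array([[ 0.8767688 , -0.48083173,  0.00879317],
       [-0.32280988, -0.60198134, -0.73035077],
       [ 0.35646915,  0.63751025, -0.68301569]]), 't': array([-0.45606605,  0.15878541,  0.7290159 ])}
```

View pics/top0.png

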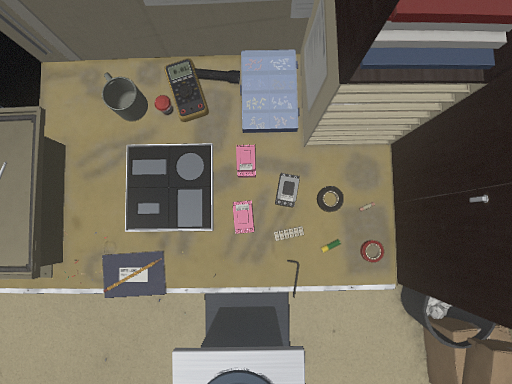

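View pics/side0.png

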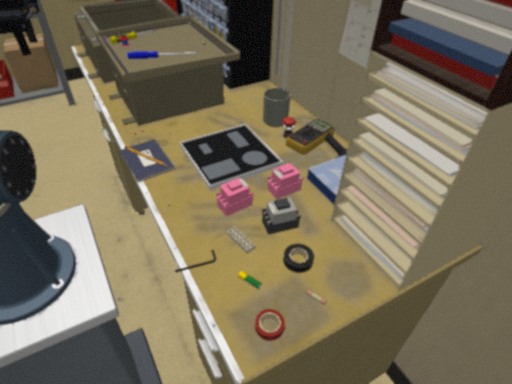

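The top view shows the tray around (169,188) and the grey contactor at (288,189). The strip is at (289,233), the fuse at (367,207) and the battery (green and yellow) at (331,245). There are two candidate tapes: black at (330,198) and red at (372,251). The pink decoys are at (246,160) and (243,217). I'll enlarge to tell them apart and measure.

```bash
python3 - <<'E'
import cv2
a=cv2.imread('pics/top0.png')
cv2.imwrite('pics/c1.png',cv2.resize(a[165:270,265:395],None,fx=6,fy=5.7,interpolation=cv2.INTER_CUBIC)) 
cv2.imwrite('pics/c1.png',cv2.resize(a[165:265,268:398],None,fx=6,fy=6,interpolation=cv2.INTER_CUBIC))
cv2.imwrite('pics/c2.png',cv2.resize(a[138:236,120:220],None,fx=6,fy=6,interpolation=cv2.INTER_CUBIC))
E
```

```text
(no output)
```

View pics/c1.png

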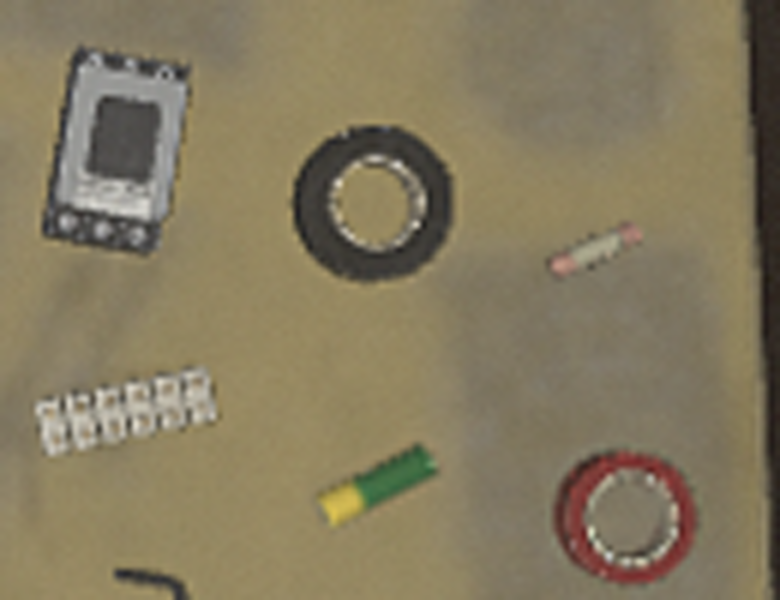

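View pics/c2.png

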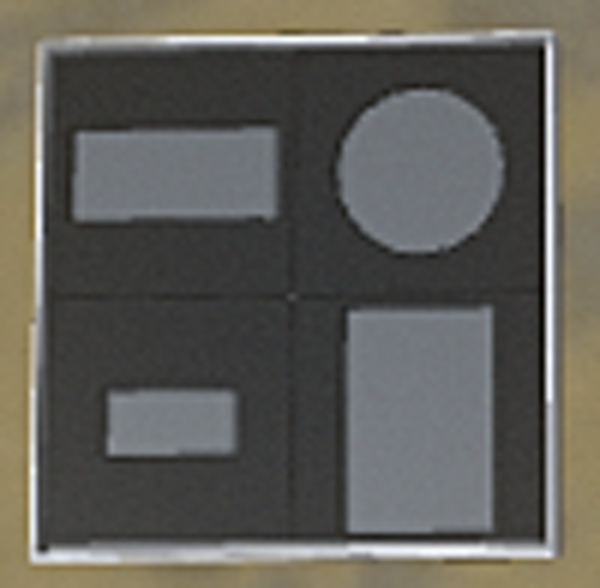

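```bash
cat > h.py <<'E'
import cv2, numpy as np
from rig import get_obs, cams
from scipy.spatial.transform import Rotation as Rn
def ray(m,p,z):
    """pixels -> world points on plane z"""
    K=np.array([[m['fx'],0,m['cx']],[0,m['fy'],m['cy']],[0,0,1]])
    u=cv2.undistortPoints(np.array(p,float).reshape(-1,1,2),K,m['dist']).reshape(-1,2)
    d=np.c_[u,np.ones(len(u))]@m['R']; c=-m['R'].T@m['t']
    return c+d*((z-c[2])/d[:,2])[:,None]
E
python3 - <<'E'
from h import *
np.set_printoptions(precision=4,suppress=True)
m=cams.camera_model('top')
def W(p,z,o): return ray(m,(np.array(p,float)+.5)/6-.5+np.array(o),z)[:,:2]
A=(268,165);B=(120,138)
def rect(n,P):
    e=lambda i,j:P[j]-P[i]
    print(n,P.mean(0),'right',np.linalg.norm(e(0,1)),'down',np.linalg.norm(e(0,3)),'ang right %.1f down %.1f'%tuple(np.degrees(np.arctan2(v[1],v[0])) for v in(e(0,1)+e(3,2),e(0,3)+e(1,2))))
rect('foot30',W([(83,46),(190,64),(153,255),(43,235)],.03,A))
rect('top70',W([(97,96),(163,98),(152,180),(90,172)],.07,A))
rect('strip',W([(37,402),(205,368),(215,418),(52,455)],.018,A))
for n,p,z in[('fuse',[(552,265),(640,230)],.006),('batt',[(318,512),(438,458)],.01),('black',[(296,204),(453,204),(375,125),(375,282)],.018),('red',[(570,518),(695,518),(632,450),(632,584)],.018)]:
    P=W(p,z,A);print(n,P.mean(0),np.linalg.norm(P[1]-P[0]),np.linalg.norm(P[-1]-P[-2]),np.degrees(np.arctan2(*(P[1]-P[0])[::-1])))
rect('bstrip',W([(72,130),(278,126),(278,216),(72,220)],.008,B))
rect('bfuse',W([(107,392),(237,390),(237,455),(107,457)],.008,B))
rect('bcont',W([(346,310),(492,307),(492,532),(346,532)],.008,B))
rect('btape',W([(337,171),(504,171),(421,88),(421,254)],.008,B)); print(W([(421,171)],.008,B))
rect('tray',W([(40,42),(551,33),(555,556),(32,560)],.016,B))
w=cams.camera_model('wrist');o=get_obs();R=Rn.from_quat(o['tool_rot']).as_matrix()
print('tool',R,'\ncam in tool',R.T@(-w['R'].T@w['t']-o['position']),'\n',R.T@w['R'].T,w['fx'])
E
```

```text
foot30 [ 0.5326 -0.1256] right 0.04305407791453509 down 0.0769379818596153 ang right -101.1 down 167.1
top70 [ 0.5335 -0.1253] right 0.02493150376393368 down 0.028954958718679386 ang right -95.6 down 172.0
strip [ 0.4295 -0.1278] right 0.06824420933508392 down 0.021757303444318817 ang right -79.1 down -167.8
fuse [ 0.4913 -0.3215] 0.03917653489942653 0.03917653489942653 -69.84523220690218
batt [ 0.3977 -0.2283] 0.053038849671736256 0.053038849671736256 -67.35181571394008
black [ 0.5101 -0.2293] 0.06315403359478904 0.0631177580311013 -91.13663861799732
red [ 0.3829 -0.3278] 0.05025008421815754 0.05293756996059009 -91.42243035571347
bstrip [0.5991 0.2124] right 0.08626757368480938 down 0.037630865836587264 ang right -90.2 down -179.4
bfuse [0.4958 0.2128] right 0.053829173694576925 down 0.026572163765450383 ang right -90.2 down -179.7
bcont [0.4955 0.1114] right 0.05987796227735664 down 0.09031751632666561 ang right -90.5 down 179.8
btape [0.5976 0.1103] right 0.06891441799958492 down 0.049320688237208477 ang right -45.7 down -63.6
[[0.5976 0.1102]]
tray [0.5466 0.1613] right 0.2116493429671697 down 0.21245232573946407 ang right -90.5 down 179.9
tool [[-0.9699  0.2434 -0.0008]
 [ 0.2434  0.9699 -0.0018]
 [ 0.0004 -0.002  -1.    ]] 
cam in tool [ 0.0734  0.0007 -0.1633] 
 [[ 0.0007 -0.9631 -0.269 ]
 [ 1.      0.0008 -0.0001]
 [ 0.0003 -0.269   0.9631]] 308.73906577806827
```

All sizes check out. The red roll at (372,251) measures 51–53 mm, so it is tape_small. The black one at (330,198) is 63 mm, so it stays. The cream and copper part at (367,207) is 39 mm long, so it is the fuse; the green one is 53 mm, the battery. The bays are strip top-left, tape top-right, fuse bottom-left and contactor bottom-right. I'll start with the contactor.

```bash
cat > go.py <<'E'
# go.py x y z yaw(tool y axis, deg): shift/spin in tool axes from the measured pose
import sys
from h import *
def go(x,y,z,a):
    o=get_obs();R=Rn.from_quat(o['tool_rot']).as_matrix()
    d=R.T@(np.array([x,y,z])-o['position']); a0=np.degrees(np.arctan2(R[1,1],R[0,1]))
    print('d(mm)',np.round(d*1000,1),'spin %.1f'%((a0-a+180)%360-180),'q1 %.2f q6 %.2f'%(o['q'][0],o['q'][5]),'t %.1f'%o['time'],'rot %.2f'%a0)
if __name__=='__main__': go(*map(float,sys.argv[1:]))
E
python3 go.py .533 -.125 .2 79
```

```text
d(mm) [-547.6 -615.8   22.7] spin -3.1 q1 1.15 q6 -0.18 t 0.1 rot 75.91
```

Request:
servo_tool(moves="-0.24 -0.27 0 0 0.087;-0.24 -0.27 0 0 0.087;-0.24 -0.27 0 0 0.087;-0.24 -0.27 0 0 0.087;-0.24 -0.27 0 0 0.087;-0.24 -0.27 0 0 0.087;-0.24 -0.27 0 0 0.087;-0.24 -0.27 0 0 0.087;-0.24 -0.27 0 0 0.087;-0.24 -0.27 0 0 0.087")

```text
time: 0.93
position: [0.3209, 0.2822, 0.2224]
tool_rot: [0.125, 0.992, -0.001, 0.0]
ft_force: [0.4, 0.1, -0.1]
grip_width: 0.0869
grip_force: 0.0
```

```bash
python3 go.py .533 -.125 .2 79
```

```text
d(mm) [-306.7 -341.6   23.2] spin -3.4 q1 0.46 q6 -0.86 t 0.9 rot 75.60
```

Request:
servo_tool(moves="-0.307 -0.342 0.02 -3 0.087;-0.307 -0.342 0.02 -3 0.087;-0.307 -0.342 0.02 -3 0.087;-0.307 -0.342 0.02 -3 0.087;-0.307 -0.342 0.02 -3 0.087;-0.307 -0.342 0.02 -3 0.087;-0.307 -0.342 0.02 -3 0.087;-0.307 -0.342 0.02 -3 0.087;-0.307 -0.342 0.02 -3 0.087;-0.307 -0.342 0.02 -3 0.087")

```text
time: 1.77
position: [0.5141, -0.0834, 0.204]
tool_rot: [0.097, 0.995, 0.0, -0.0]
ft_force: [1.3, -0.1, 0.1]
grip_width: 0.087
grip_force: 0.0
```

Request:
servo_tool(moves="-0.034 -0.038 0 0 0.087;-0.034 -0.038 0 0 0.087;-0.034 -0.038 0 0 0.087;-0.034 -0.038 0 0 0.087")

```text
time: 2.1
position: [0.5388, -0.1251, 0.2037]
tool_rot: [0.097, 0.995, 0.001, -0.001]
ft_force: [-0.6, -0.3, -0.6]
grip_width: 0.0871
grip_force: 0.0
```

```bash
python3 go.py .533 -.125 .12 79; python3 - <<'E'
from h import *
a=cams.camera('wrist');cv2.imwrite('pics/w1.png',a);m=cams.camera_model('wrist')
np.save('w1.npy',m,allow_pickle=True)
E
```

```text
d(mm) [ 5.5 -1.1 83.7] spin -0.1 q1 -0.43 q6 -1.81 t 2.1 rot 78.88
```

View pics/w1.png

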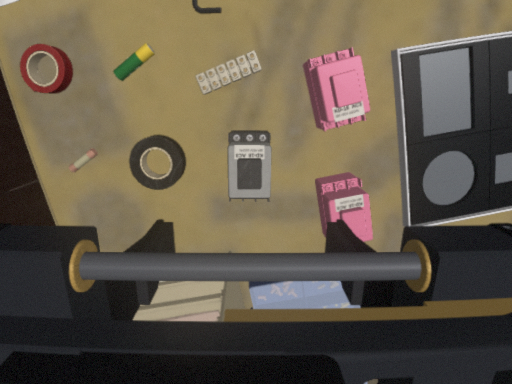

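The wrist view shows the contactor at (250,165), square with the tool to about 1°. The red tape is at (46,69), the strip at (229,72), the fuse at (83,160) and the battery at (133,62).

```bash
python3 - <<'E'
from h import *
np.set_printoptions(precision=4,suppress=True)
m=np.load('w1.npy',allow_pickle=True).item()
P=ray(m,[(237.5,157),(262,157),(262,190),(238,190)],.07);print(P.mean(0),P[1]-P[0],P[3]-P[0])
P=ray(m,[(229,146),(270,145.5),(271,198),(229,198)],.06);print(P.mean(0),np.linalg.norm(P[1]-P[0]),np.linalg.norm(P[3]-P[0]),P[3]-P[0])
P=ray(m,[(229,131),(270,131)],.03);print(P)
P=ray(m,[(199,87),(260,63)],.01);print('strip',P.mean(0))
E
a=$(echo); python3 go.py .533 -.1255 .031 79
```

```text
[ 0.5316 -0.1218  0.07  ] [0.0045 0.0234 0.    ] [ 0.0327 -0.0062  0.    ]
[ 0.5325 -0.1221  0.06  ] 0.040802471598945345 0.054094064224743395 [ 0.0529 -0.0112  0.    ]
[[ 0.4897 -0.1366  0.03  ]
 [ 0.4981 -0.0931  0.03  ]]
strip [ 0.4313 -0.1253  0.01  ]
d(mm) [  4.4  -2.6 172.8] spin -0.0 q1 -0.43 q6 -1.81 t 2.1 rot 78.95
```

Request:
servo_tool(moves="0.006 -0.001 0.04 0 0.087;0.006 -0.001 0.08 0 0.087;0.006 -0.001 0.115 0 0.087;0.006 -0.001 0.14 0 0.087;0.006 -0.001 0.16 0 0.087;0.006 -0.001 0.172 0 0.087;0.006 -0.001 0.172 0 0.087")

```text
time: 2.73
position: [0.5304, -0.1225, 0.0302]
tool_rot: [0.095, 0.995, 0.001, -0.003]
ft_force: [-0.8, 0.9, 0.8]
grip_width: 0.0868
grip_force: 0.0
```

Request:
servo_tool(moves="0 0 0 0 0.04;0 0 0 0 0.04;0 0 0 0 0.04;0 0 0 0 0.04;0 0 0 0 0.04;0 0 0 0 0.04;0 0 0 0 0.04;0 0 0 0 0.04", grip_force=25)

```text
time: 3.4
position: [0.5335, -0.1257, 0.0327]
tool_rot: [0.097, 0.995, 0.0, 0.0]
ft_force: [-0.1, 2.1, 3.4]
grip_width: 0.0438
grip_force: 24.6
```

Gripped (44 mm). Lift and carry.

Request:
servo_tool(moves="0 0 -0.03 0 0.04;0 0 -0.07 0 0.04;0 0 -0.1 0 0.04;0 0 -0.1 0 0.04")

```text
time: 3.73
position: [0.537, -0.1275, 0.1377]
tool_rot: [0.096, 0.995, -0.002, 0.005]
ft_force: [1.5, 0.3, -2.6]
grip_width: 0.0441
grip_force: 25.0
```

```bash
python3 -c "
from go import *
go(.4955,.1115,.135,90); print(get_obs()['ft_force'],get_obs()['position'])"
```

```text
d(mm) [ 86.6 226.5   1.1] spin -11.1 q1 -0.44 q6 -1.81 t 3.7 rot 78.93
[ 1.47321148  0.33895308 -2.60136489] [ 0.53701054 -0.12745957  0.13766106]
```

Request:
servo_tool(moves="0.014 0.037 0 -2 0.04;0.028 0.075 0 -4 0.04;0.042 0.112 0 -6 0.04;0.056 0.15 0 -8 0.04;0.07 0.187 0 -10 0.04;0.08 0.215 0 -11 0.04;0.085 0.226 0 -11 0.04;0.085 0.226 0 -11 0.04;0.085 0.226 0 -11 0.04")

```text
time: 4.48
position: [0.493, 0.1124, 0.1317]
tool_rot: [-0.0, 1.0, -0.0, -0.001]
ft_force: [0.3, -0.3, -2.3]
grip_width: 0.0439
grip_force: 25.0
```

```bash
python3 -c "
from go import *
go(.4955,.1115,.041,90)
a=cams.camera('wrist');cv2.imwrite('pics/w2.png',a)
np.save('w2.npy',cams.camera_model('wrist'),allow_pickle=True)"
```

```text
d(mm) [-2.6 -0.8 90.7] spin 0.0 q1 0.00 q6 -1.57 t 4.5 rot 90.02
```

View pics/w2.png

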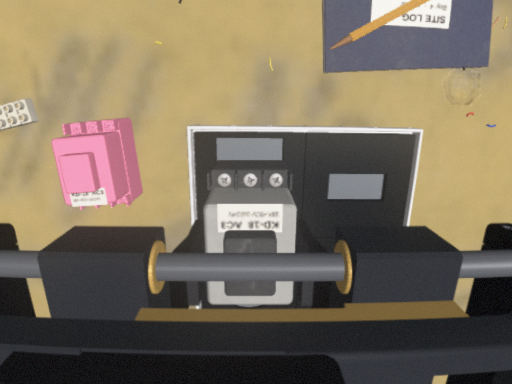

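The contactor hangs upright, foot centred at column 251 over the recess (217–283, centre 250). Lower it.

Request:
servo_tool(moves="-0.002 -0.001 0.03 0 0.04;-0.002 -0.001 0.055 0 0.04;-0.002 -0.001 0.072 0 0.04;-0.002 -0.001 0.082 0 0.04;-0.002 -0.001 0.087 0 0.04;-0.002 -0.001 0.09 0 0.04;-0.002 -0.001 0.09 0 0.04;-0.002 -0.001 0.09 0 0.04")

```text
time: 5.2
position: [0.4963, 0.1109, 0.0431]
tool_rot: [0.001, 1.0, -0.0, 0.001]
ft_force: [0.6, -0.3, -1.8]
grip_width: 0.0436
grip_force: 25.0
```

Request:
servo_tool(moves="0 0 0.002 0 0.04;0 0 0.002 0 0.04;0 0 0.002 0 0.048;0 0 0.002 0 0.055;0 0 0.002 0 0.065;0 0 0.002 0 0.065;0 0 0.002 0 0.065;0 0 0.002 0 0.065")

```text
time: 5.87
position: [0.4956, 0.1113, 0.0406]
tool_rot: [0.001, 1.0, -0.0, 0.0]
ft_force: [0.4, 0.3, 0.1]
grip_width: 0.0642
grip_force: 0.0
```

Request:
servo_tool(moves="0 0 -0.03 0 0.065;0 0 -0.07 0 0.065;0 0 -0.11 0 0.065;0 0 -0.14 0 0.065;0 0 -0.14 0 0.065")

```text
time: 6.28
position: [0.4996, 0.1114, 0.1864]
tool_rot: [0.001, 1.0, 0.0, 0.007]
ft_force: [1.0, -0.4, -0.3]
grip_width: 0.0649
grip_force: 0.0
```

```bash
python3 go.py .43 -.1265 .17 11
```

```text
d(mm) [  69.6 -238.    15.5] spin 78.9 q1 0.00 q6 -1.57 t 6.3 rot 89.94
```

Request:
servo_tool(moves="0.068 -0.238 0.015 70 0.05;0.068 -0.238 0.015 70 0.05;0.068 -0.238 0.015 70 0.05;0.068 -0.238 0.015 70 0.05;0.068 -0.238 0.015 70 0.05;0.068 -0.238 0.015 70 0.05;0.068 -0.238 0.015 70 0.05;0.068 -0.238 0.015 70 0.05;0.068 -0.238 0.015 70 0.05;0.068 -0.238 0.015 70 0.05")

```text
time: 7.12
position: [0.4264, -0.127, 0.1648]
tool_rot: [0.577, 0.817, -0.0, -0.001]
ft_force: [0.1, -0.3, 0.4]
grip_width: 0.0502
grip_force: 0.0
```

Request:
servo_tool(moves="0 0 0 8.5 0.05;0 0 0 8.5 0.05;0 0 0 8.5 0.05;0 0 0 8.5 0.05")

```text
time: 7.45
position: [0.4269, -0.1265, 0.1651]
tool_rot: [0.632, 0.775, -0.0, -0.0]
ft_force: [-0.1, 0.8, -0.5]
grip_width: 0.0499
grip_force: 0.0
```

```bash
python3 -c "
from go import *
go(.43,-.1265,.008,11.3)
a=cams.camera('wrist');cv2.imwrite('pics/w3.png',a)
np.save('w3.npy',cams.camera_model('wrist'),allow_pickle=True)"
```

```text
d(mm) [ -0.7   3.1 157.1] spin 0.3 q1 -0.54 q6 -0.74 t 7.5 rot 11.56
```

View pics/w3.png

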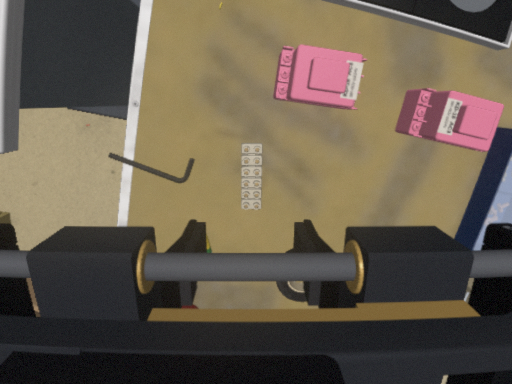

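Strip spans (241–262, 144–209) and is aligned with the tool. Compute its centre.

```bash
python3 -c "
from go import *
m=np.load('w3.npy',allow_pickle=True).item()
P=ray(m,[(242,144),(262,144),(261,209),(241,209)],.018);print(P.mean(0),P[3]-P[0],P[1]-P[0])
c=P.mean(0); go(c[0],c[1],.008,11.3)"
```

```text
[ 0.42922028 -0.12573558  0.018     ] [ 0.01237006 -0.06788813  0.        ] [0.01967835 0.00403966 0.        ]
d(mm) [  0.2   2.4 157.2] spin 0.2 q1 -0.54 q6 -0.74 t 7.5 rot 11.54
```

Request:
servo_tool(moves="0 0.0025 0.04 0 0.05;0 0.0025 0.08 0 0.05;0 0.0025 0.11 0 0.05;0 0.0025 0.13 0 0.05;0 0.0025 0.145 0 0.05;0 0.0025 0.154 0 0.05;0 0.0025 0.156 0 0.05;0 0.0025 0.156 0 0.05;0 0.0025 0.156 0 0.05")

```text
time: 8.25
position: [0.4301, -0.1264, 0.01]
tool_rot: [0.633, 0.774, 0.0, 0.001]
ft_force: [-0.3, 0.3, 1.2]
grip_width: 0.0501
grip_force: 0.0
```

Request:
servo_tool(moves="0 0 0 0 0.015;0 0 0 0 0.015;0 0 0 0 0.015;0 0 0 0 0.015;0 0 0 0 0.015;0 0 0 0 0.015;0 0 0 0 0.015", grip_force=20)

```text
time: 8.83
position: [0.4296, -0.1262, 0.0097]
tool_rot: [0.633, 0.774, 0.0, 0.0]
ft_force: [0.1, 0.4, 4.2]
grip_width: 0.0217
grip_force: 20.0
```

Request:
servo_tool(moves="0 0 -0.03 0 0.015;0 0 -0.07 0 0.015;0 0 -0.11 0 0.015;0 0 -0.14 0 0.015;0 0 -0.14 0 0.015")

```text
time: 9.25
position: [0.4327, -0.1278, 0.1543]
tool_rot: [0.633, 0.774, 0.001, 0.006]
ft_force: [1.0, -0.5, -0.8]
grip_width: 0.0216
grip_force: 20.0
```

```bash
python3 go.py .5985 .2125 .15 0
```

```text
d(mm) [300.7 230.    4. ] spin 11.4 q1 -0.54 q6 -0.74 t 9.2 rot 11.44
```

Request:
servo_tool(moves="0.03 0.023 0 2 0.015;0.06 0.046 0 4 0.015;0.09 0.069 0 6 0.015;0.12 0.092 0 8 0.015;0.15 0.115 0 10 0.015;0.18 0.138 0 11.4 0.015;0.21 0.161 0 11.4 0.015;0.24 0.184 0 11.4 0.015;0.27 0.207 0 11.4 0.015;0.3 0.23 0 11.4 0.015")

```text
time: 10.08
position: [0.5952, 0.2152, 0.1478]
tool_rot: [0.707, 0.707, -0.001, -0.001]
ft_force: [0.9, -1.0, -1.0]
grip_width: 0.0215
grip_force: 20.0
```

Request:
servo_tool(moves="0 0 0 0 0.015;0 0 0 0 0.015;0 0 0 0 0.015")

```text
time: 10.33
position: [0.5941, 0.2131, 0.1478]
tool_rot: [0.707, 0.707, -0.002, -0.001]
ft_force: [-0.1, 0.0, -0.7]
grip_width: 0.0219
grip_force: 20.0
```

```bash
python3 go.py .5985 .2125 .018 0
```

```text
d(mm) [ -0.4   4.9 129.8] spin 0.1 q1 0.17 q6 0.17 t 10.3 rot 0.06
```

Request:
servo_tool(moves="0 0.0045 0.035 0 0.015;0 0.0045 0.07 0 0.015;0 0.0045 0.095 0 0.015;0 0.0045 0.11 0 0.015;0 0.0045 0.12 0 0.015;0 0.0045 0.126 0 0.015;0 0.0045 0.128 0 0.015;0 0.0045 0.128 0 0.015;0 0.0045 0.128 0 0.015")

```text
time: 11.08
position: [0.601, 0.2133, 0.0226]
tool_rot: [0.707, 0.707, 0.001, 0.001]
ft_force: [0.3, 0.3, -0.4]
grip_width: 0.022
grip_force: 20.0
```

Request:
servo_tool(moves="0 -0.002 0.003 0 0.015;0 -0.002 0.003 0 0.015;0 -0.002 0.003 0 0.015;0 -0.002 0.003 0 0.015")

```text
time: 11.42
position: [0.5983, 0.2136, 0.0189]
tool_rot: [0.707, 0.707, 0.0, 0.0]
ft_force: [0.1, -0.9, -0.7]
grip_width: 0.022
grip_force: 20.0
```

Release and rise, then head to the fuse.

Request:
servo_tool(moves="0 0 0 0 0.025;0 0 0 0 0.03;0 0 0 0 0.035;0 0 0 0 0.035;0 0 0 0 0.035")

```text
time: 11.83
position: [0.5982, 0.2134, 0.0185]
tool_rot: [0.707, 0.707, 0.0, 0.0]
ft_force: [-0.7, -0.3, 0.1]
grip_width: 0.0338
grip_force: 0.0
```

Request:
servo_tool(moves="0 0 -0.03 0 0.035;0 0 -0.07 0 0.035;0 0 -0.11 0 0.035;0 0 -0.14 0 0.035;0 0 -0.14 0 0.035;0 0 -0.14 0 0.035")

```text
time: 12.33
position: [0.5996, 0.2137, 0.1611]
tool_rot: [0.707, 0.707, 0.002, 0.002]
ft_force: [-1.1, -0.1, -0.2]
grip_width: 0.0351
grip_force: 0.0
```

```bash
python3 go.py .4913 -.3215 .16 20
```

```text
d(mm) [-535.2 -108.6    0. ] spin -20.0 q1 0.17 q6 0.17 t 12.3 rot 0.02
```

Request:
servo_tool(moves="0 -0.04 0 0 0.035;0 -0.08 0 0 0.035;-0.015 -0.115 0 0 0.035;-0.05 -0.135 0 0 0.035;-0.09 -0.14 0 -3 0.035;-0.13 -0.14 0 -6 0.035;-0.17 -0.14 0 -9 0.035;-0.21 -0.14 0 -12 0.035;-0.25 -0.14 0 -15 0.035;-0.29 -0.14 0 -18 0.035")

```text
time: 13.17
position: [0.4566, -0.0779, 0.1571]
tool_rot: [0.587, 0.81, -0.0, -0.002]
ft_force: [0.5, 1.2, 1.1]
grip_width: 0.0349
grip_force: 0.0
```

```bash
python3 go.py .4913 -.3215 .16 20
```

```text
d(mm) [-242.3  -42.9   -3.4] spin -1.8 q1 -0.41 q6 -0.73 t 13.2 rot 18.17
```

Request:
servo_tool(moves="-0.04 -0.015 0 -2 0.03;-0.08 -0.03 0 -2 0.03;-0.12 -0.043 0 -2 0.03;-0.16 -0.043 0 -2 0.03;-0.2 -0.043 0 -2 0.03;-0.23 -0.043 0 -2 0.03;-0.242 -0.043 0 -2 0.03;-0.242 -0.043 0 -2 0.03;-0.242 -0.043 0 -2 0.03;-0.242 -0.043 0 -2 0.03")

```text
time: 14.0
position: [0.4907, -0.3172, 0.1572]
tool_rot: [0.573, 0.82, 0.001, -0.002]
ft_force: [0.1, -0.5, -0.3]
grip_width: 0.0301
grip_force: 0.0
```

```bash
python3 -c "
from go import *
go(.4913,-.3215,.004,20)
a=cams.camera('wrist')
np.save('w4.npy',cams.camera_model('wrist'),allow_pickle=True)
cv2.imwrite('pics/w4.png',cv2.resize(a[80:280,150:350],None,fx=3,fy=3,interpolation=cv2.INTER_CUBIC))"
```

```text
d(mm) [ -5.   -0.7 153.2] spin 0.1 q1 -0.77 q6 -1.12 t 14.0 rot 20.08
```

View pics/w4.png

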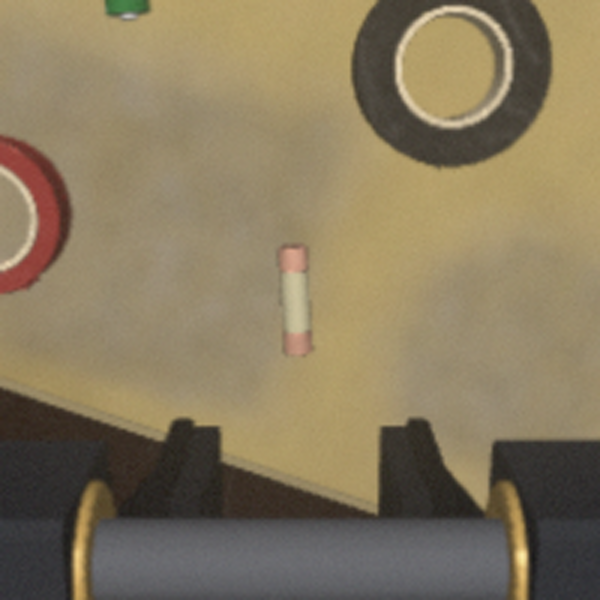

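Fuse seen from (292,245) to (298,355) in the crop, tilted about 3° from the tool axis, with nothing else within reach of the fingers.

```bash
python3 -c "
from go import *
m=np.load('w4.npy',allow_pickle=True).item()
p=(np.array([(292,245),(298,355)])+.5)/3-.5+[150,80]
P=ray(m,p,.008);v=P[1]-P[0];print(P.mean(0),np.linalg.norm(v)); a=np.degrees(np.arctan2(v[1],v[0]))+90;print(a)
c=P.mean(0); go(c[0],c[1],.004,a)"
```

```text
[ 0.49058374 -0.32004551  0.008     ] 0.039406109289834824
23.10038184949363
d(mm) [ -3.1  -1.1 153.6] spin -3.0 q1 -0.76 q6 -1.12 t 14.1 rot 20.10
```

Request:
servo_tool(moves="-0.0035 -0.001 0.04 -2.5 0.03;-0.0035 -0.001 0.08 -2.5 0.03;-0.0035 -0.001 0.11 -2.5 0.03;-0.0035 -0.001 0.13 -2.5 0.03;-0.0035 -0.001 0.143 -2.5 0.03;-0.0035 -0.001 0.149 -2.5 0.03;-0.0035 -0.001 0.151 -2.5 0.03;-0.0035 -0.001 0.151 -2.5 0.03;-0.0035 -0.001 0.151 -2.5 0.03;-0.0035 -0.001 0.151 -2.5 0.03")

```text
time: 14.88
position: [0.4933, -0.3243, 0.0089]
tool_rot: [0.555, 0.832, -0.0, 0.001]
ft_force: [-0.2, -0.3, 0.6]
grip_width: 0.0298
grip_force: 0.0
```

Request:
servo_tool(moves="0.002 -0.001 0.003 0 0.03;0.003 -0.001 0.004 0 0.03;0.003 -0.001 0.004 0 0.03;0.003 -0.001 0.004 0 0.03")

```text
time: 15.22
position: [0.4903, -0.3212, 0.0035]
tool_rot: [0.555, 0.832, 0.0, -0.0]
ft_force: [-0.6, -0.3, -0.3]
grip_width: 0.0301
grip_force: 0.0
```

```bash
python3 go.py .4907 -.3205 .0045 22.5
```

```text
d(mm) [ 0.5  0.7 -1. ] spin 0.0 q1 -0.77 q6 -1.16 t 15.2 rot 22.51
```

Request:
servo_tool(moves="0 0 0 0 0.004;0 0 0 0 0.004;0 0 0 0 0.004;0 0 0 0 0.004;0 0 0 0 0.004;0 0 0 0 0.004", grip_force=12)

```text
time: 15.72
position: [0.4904, -0.3213, 0.0035]
tool_rot: [0.555, 0.832, -0.0, 0.0]
ft_force: [0.4, -0.5, 0.5]
grip_width: 0.0101
grip_force: 12.0
```

Request:
servo_tool(moves="0 0 -0.03 0 0.004;0 0 -0.07 0 0.004;0 0 -0.11 0 0.004;0 0 -0.14 0 0.004;0 0 -0.14 0 0.004;0 0 -0.14 0 0.004")

```text
time: 16.22
position: [0.4914, -0.3222, 0.1456]
tool_rot: [0.555, 0.832, -0.0, 0.002]
ft_force: [0.3, -0.1, -0.5]
grip_width: 0.01
grip_force: 12.0
```

```bash
python3 go.py .45 -.05 .14 5
```

```text
d(mm) [267.3  66.    4.5] spin 17.5 q1 -0.77 q6 -1.16 t 16.2 rot 22.52
```

Request:
servo_tool(moves="0.039 0.009 0 2 0.004;0.078 0.018 0 4 0.004;0.117 0.028 0 6 0.004;0.156 0.038 0 8 0.004;0.195 0.048 0 10 0.004;0.234 0.058 0 13 0.004;0.267 0.066 0 17.5 0.004;0.267 0.066 0 17.5 0.004")

```text
time: 16.88
position: [0.4437, -0.043, 0.1415]
tool_rot: [0.674, 0.738, -0.001, -0.005]
ft_force: [-0.8, -0.4, -0.4]
grip_width: 0.0098
grip_force: 12.0
```

```bash
python3 go.py .4957 .2127 .14 0
```

```text
d(mm) [249.9  74.9   2.3] spin 5.2 q1 -0.35 q6 -0.44 t 16.9 rot 5.17
```

Request:
servo_tool(moves="0.038 0.011 0 2 0.004;0.076 0.022 0 4 0.004;0.114 0.033 0 5 0.004;0.152 0.045 0 5 0.004;0.19 0.057 0 5 0.004;0.225 0.067 0 5 0.004;0.247 0.072 0 5 0.004;0.247 0.072 0 5 0.004;0.247 0.072 0 5 0.004;0.247 0.072 0 5 0.004")

```text
time: 17.72
position: [0.4982, 0.202, 0.1421]
tool_rot: [0.707, 0.707, -0.002, -0.001]
ft_force: [0.5, -0.1, -0.3]
grip_width: 0.0099
grip_force: 12.0
```

```bash
python3 -c "
from go import *
go(.4957,.2127,.015,0)
a=cams.camera('wrist')
cv2.imwrite('pics/w5.png',a)"
```

```text
d(mm) [ 10.9  -2.1 127.1] spin 0.0 q1 0.18 q6 0.18 t 17.7 rot 0.03
```

View pics/w5.png

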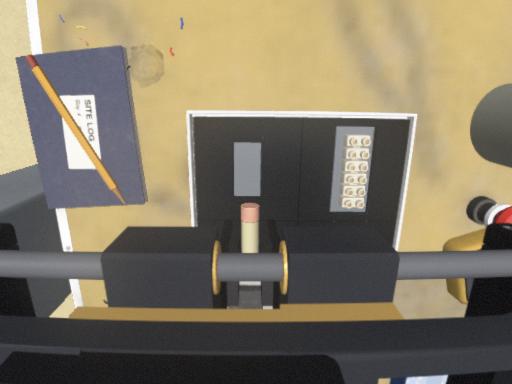

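The strip lies in its recess at (356,172). The fuse is held straight at (250,230), and its bay is at (247,168).

Request:
servo_tool(moves="0.0105 -0.002 0.035 0 0.004;0.0105 -0.002 0.07 0 0.004;0.0105 -0.002 0.095 0 0.004;0.0105 -0.002 0.11 0 0.004;0.0105 -0.002 0.117 0 0.004;0.0105 -0.002 0.122 0 0.004;0.0105 -0.002 0.122 0 0.004;0.0105 -0.002 0.122 0 0.004;0.0105 -0.002 0.122 0 0.004;0.0105 -0.002 0.122 0 0.004")

```text
time: 18.6
position: [0.498, 0.2136, 0.0226]
tool_rot: [0.707, 0.707, 0.001, 0.001]
ft_force: [0.3, -0.4, 0.1]
grip_width: 0.0102
grip_force: 12.0
```

```bash
python3 go.py .4957 .2127 .015 0
```

```text
d(mm) [-0.9 -2.3  7.6] spin 0.0 q1 0.20 q6 0.20 t 18.6 rot 0.01
```

Request:
servo_tool(moves="-0.001 -0.001 0.003 0 0.004;-0.001 -0.001 0.004 0 0.004;-0.001 -0.001 0.004 0 0.004;-0.001 -0.001 0.004 0 0.004;-0.001 -0.001 0.004 0 0.004")

```text
time: 19.02
position: [0.4962, 0.2125, 0.0175]
tool_rot: [0.707, 0.707, 0.0, 0.0]
ft_force: [0.2, 0.1, -0.6]
grip_width: 0.0099
grip_force: 12.0
```

```bash
python3 go.py .4957 .2127 .015 0
```

```text
d(mm) [ 0.2 -0.5  2.5] spin 0.0 q1 0.20 q6 0.20 t 19.0 rot 0.02
```

Fuse bottom is at 14 mm. Go down another 2 mm and release.

Request:
servo_tool(moves="0 0 0.002 0 0.004;0 0 0.002 0 0.004;0 0 0.002 0 0.004;0 0 0.002 0 0.012;0 0 0.002 0 0.018;0 0 0.002 0 0.025;0 0 0.002 0 0.025;0 0 0.002 0 0.025")

```text
time: 19.68
position: [0.4962, 0.2125, 0.0155]
tool_rot: [0.707, 0.707, 0.0, 0.0]
ft_force: [0.5, -0.2, -0.7]
grip_width: 0.0238
grip_force: 0.0
```

Request:
servo_tool(moves="0 0 -0.03 0 0.025;0 0 -0.07 0 0.025;0 0 -0.11 0 0.05;0 0 -0.14 0 0.087;0 0 -0.14 0 0.087;0 0 -0.14 0 0.087")

```text
time: 20.18
position: [0.4975, 0.2128, 0.1575]
tool_rot: [0.707, 0.707, 0.002, 0.001]
ft_force: [-0.5, 0.9, 0.2]
grip_width: 0.0443
grip_force: 0.0
```

```bash
python3 go.py .383 -.327 .16 40;python3 go.py .45 -.06 .16 30
```

```text
d(mm) [-539.7 -114.7   -3.6] spin -40.0 q1 0.20 q6 0.20 t 20.2 rot 0.02
d(mm) [-272.8  -47.6   -3. ] spin -30.0 q1 0.20 q6 0.20 t 20.2 rot 0.02
```

Request:
servo_tool(moves="-0.04 -0.008 0 -3 0.087;-0.08 -0.016 0 -6 0.087;-0.12 -0.025 0 -9 0.087;-0.16 -0.033 0 -12 0.087;-0.2 -0.042 0 -15 0.087;-0.24 -0.05 0 -18 0.087;-0.28 -0.059 0 -21 0.087;-0.32 -0.068 0 -24 0.087;-0.36 -0.076 0 -27 0.087;-0.4 -0.085 0 -30 0.087")

```text
time: 21.02
position: [0.4095, -0.1886, 0.1539]
tool_rot: [0.499, 0.867, 0.0, -0.002]
ft_force: [1.3, -0.6, -0.6]
grip_width: 0.0867
grip_force: 0.0
```

```bash
python3 go.py .383 -.327 .16 30
```

```text
d(mm) [-106.4  -92.4   -6.4] spin 0.1 q1 -0.68 q6 -1.21 t 21.0 rot 30.15
```

Request:
servo_tool(moves="-0.03 -0.026 0 0 0.087;-0.06 -0.052 0 0 0.087;-0.085 -0.074 0 0 0.087;-0.1 -0.087 0 0 0.087;-0.104 -0.09 0 0 0.087;-0.104 -0.09 0 0 0.087;-0.104 -0.09 0 0 0.087;-0.104 -0.09 0 0 0.087")

```text
time: 21.68
position: [0.385, -0.3202, 0.1546]
tool_rot: [0.499, 0.866, 0.001, -0.002]
ft_force: [-0.2, -0.7, 0.2]
grip_width: 0.0871
grip_force: 0.0
```

```bash
python3 -c "
from go import *
go(.383,-.3275,.009,30)
a=cams.camera('wrist')
np.save('w6.npy',cams.camera_model('wrist'),allow_pickle=True)
cv2.imwrite('pics/w6.png',cv2.resize(a[80:280,150:350],None,fx=3,fy=3,interpolation=cv2.INTER_CUBIC))"
```

```text
d(mm) [ -5.8  -5.4 145.6] spin 0.1 q1 -0.92 q6 -1.44 t 21.7 rot 30.09
```

View pics/w6.png

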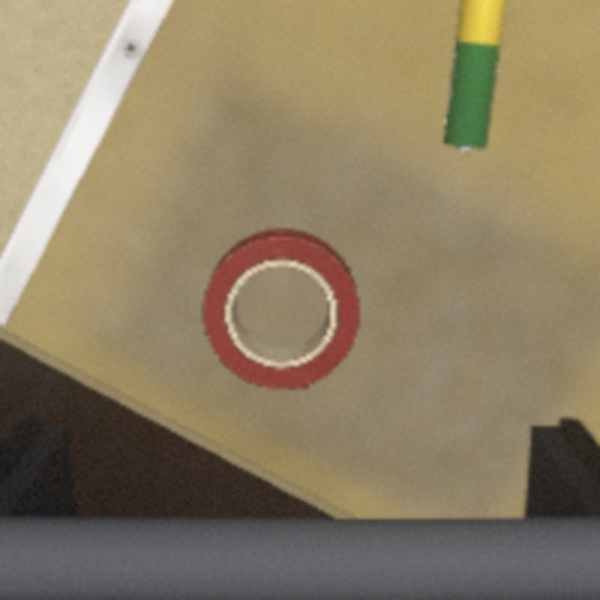

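The red roll's ring spans (203–359, 236–389), centre (281,312), with a dark panel beyond the desk's end at lower left. I'll find how near that panel is.

```bash
python3 -c "
from go import *
np.set_printoptions(precision=4,suppress=True)
m=np.load('w6.npy',allow_pickle=True).item()
f=lambda p:(np.array(p)+.5)/3-.5+[150,80]
P=ray(m,f([(203,312),(359,312),(281,236),(281,389)]),.018);print(P.mean(0),P[1]-P[0],P[3]-P[2])
print(ray(m,f([(3,325),(345,515)]),0))
print(ray(cams.camera_model('top'),[(396,250),(393,145)],0))
c=P.mean(0); go(c[0],c[1],.009,0)"
```

```text
[ 0.3822 -0.3266  0.018 ] [0.0452 0.0263 0.    ] [ 0.0263 -0.0459  0.    ]
[[ 0.3001 -0.3847  0.    ]
 [ 0.4445 -0.3871  0.    ]]
[[ 0.3821 -0.3906  0.    ]
 [ 0.6425 -0.3968  0.    ]]
d(mm) [ -4.3  -5.7 145.9] spin 30.1 q1 -0.92 q6 -1.44 t 21.7 rot 30.12
```

Request:
servo_tool(moves="-0.004 -0.0055 0 7 0.087;-0.004 -0.0055 0 14 0.087;-0.004 -0.0055 0 21 0.087;-0.004 -0.0055 0.01 28 0.087;-0.004 -0.0055 0.04 30 0.087;-0.004 -0.0055 0.08 30 0.087;-0.004 -0.0055 0.1 30 0.087;-0.004 -0.0055 0.1 30 0.087;-0.004 -0.0055 0.1 30 0.087")

```text
time: 22.48
position: [0.3825, -0.327, 0.0549]
tool_rot: [0.706, 0.708, 0.0, -0.002]
ft_force: [-0.1, 1.0, -0.1]
grip_width: 0.0872
grip_force: 0.0
```

```bash
python3 go.py .3822 -.3268 .009 0
```

```text
d(mm) [ 0.1 -0.3 45.9] spin 0.1 q1 -0.93 q6 -0.93 t 22.5 rot 0.11
```

Request:
servo_tool(moves="0 0 0.02 0 0.087;0 0 0.035 0 0.087;0 0 0.042 0 0.087;0 0 0.045 0 0.087;0 0 0.045 0 0.087;0 0 0.045 0 0.087;0 0 0.045 0 0.087")

```text
time: 23.07
position: [0.3832, -0.3294, 0.0115]
tool_rot: [0.707, 0.707, -0.0, 0.001]
ft_force: [-0.0, -0.6, 0.0]
grip_width: 0.0871
grip_force: 0.0
```

Request:
servo_tool(moves="0 0 0 0 0.045;0 0 0 0 0.045;0 0 0 0 0.045;0 0 0 0 0.045;0 0 0 0 0.045;0 0 0 0 0.045;0 0 0 0 0.045", grip_force=20)

```text
time: 23.65
position: [0.3826, -0.3288, 0.0104]
tool_rot: [0.707, 0.707, 0.0, -0.0]
ft_force: [-0.4, -0.4, 0.0]
grip_width: 0.0504
grip_force: 20.0
```

Request:
servo_tool(moves="0 0 -0.03 0 0.045;0 0 -0.07 0 0.045;0 0 -0.11 0 0.045;0 0 -0.14 0 0.045;0 0 -0.14 0 0.045;0 0 -0.14 0 0.045")

```text
time: 24.15
position: [0.3834, -0.3297, 0.1522]
tool_rot: [0.707, 0.707, -0.0, 0.002]
ft_force: [-1.6, -0.3, -0.3]
grip_width: 0.0507
grip_force: 20.0
```

```bash
python3 -c "
from go import *
go(.5976,.1105,.15,0);go(.44,-.03,.15,0)
a=cams.camera('wrist')
np.save('w7.npy',cams.camera_model('wrist'),allow_pickle=True)
cv2.imwrite('pics/w7.png',a)"
```

```text
d(mm) [440.1 214.4   1.2] spin 0.0 q1 -0.93 q6 -0.93 t 24.1 rot 0.02
d(mm) [299.7  56.7   1.3] spin 0.0 q1 -0.93 q6 -0.93 t 24.1 rot 0.02
```

View pics/w7.png

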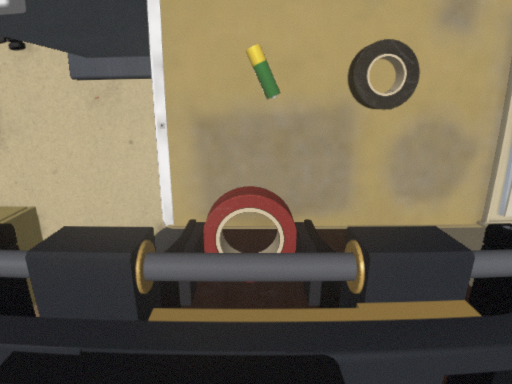

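```bash
python3 -c "
from go import *
m=np.load('w7.npy',allow_pickle=True).item();o=get_obs();print(o['position'])
print(ray(m,[(204,235),(297,235),(250,196),(250,209),(217,238),(283,238)],.152+.0076))"
```

```text
[ 0.38255084 -0.32862414  0.15068542]
[[ 0.35826011 -0.32322512  0.1596    ]
 [ 0.40877995 -0.32316743  0.1596    ]
 [ 0.38321765 -0.30105029  0.1596    ]
 [ 0.38322748 -0.30823135  0.1596    ]
 [ 0.36528318 -0.32497255  0.1596    ]
 [ 0.40121733 -0.32493016  0.1596    ]]
```

Request:
servo_tool(moves="0.036 0.0176 0 0 0.045;0.072 0.035 0 0 0.045;0.108 0.053 0 0 0.045;0.144 0.07 0 0 0.045;0.18 0.088 0 0 0.045;0.216 0.105 0 0 0.045;0.252 0.123 0 0 0.045;0.288 0.14 0 0 0.045;0.324 0.158 0 0 0.045;0.36 0.176 0 0 0.045")

```text
time: 25.03
position: [0.5574, 0.0334, 0.1479]
tool_rot: [0.707, 0.707, -0.002, -0.002]
ft_force: [1.8, -0.2, -0.6]
grip_width: 0.0506
grip_force: 20.0
```

Request:
servo_tool(moves="0.035 0.017 0 0 0.045;0.065 0.032 0 0 0.045;0.077 0.038 0 0 0.045;0.077 0.038 0 0 0.045;0.077 0.038 0 0 0.045;0.077 0.038 0 0 0.045")

```text
time: 25.53
position: [0.5949, 0.107, 0.149]
tool_rot: [0.707, 0.707, -0.002, -0.001]
ft_force: [-0.4, -1.1, -0.8]
grip_width: 0.0505
grip_force: 20.0
```

```bash
python3 -c "
from go import *
go(.5976,.109,.0195,0)
a=cams.camera('wrist')
cv2.imwrite('pics/w8.png',a)"
```

```text
d(mm) [  2.1   3.2 129.5] spin -0.0 q1 -0.01 q6 -0.01 t 25.5 rot -0.02
```

View pics/w8.png

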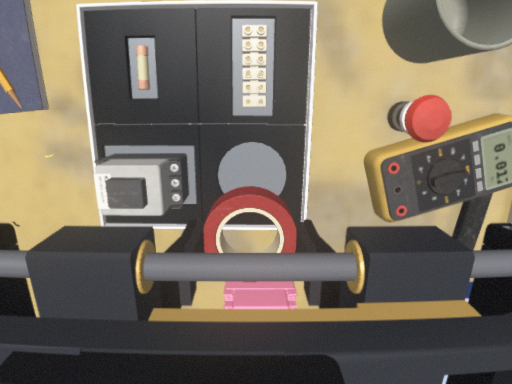

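Fuse (143,68), strip (254,65) and contactor (140,180) sit inside their recesses. The tape is held level over the round bay at (252,173). Lower it.

Request:
servo_tool(moves="0.002 0.002 0.035 0 0.045;0.002 0.002 0.07 0 0.045;0.002 0.002 0.095 0 0.045;0.002 0.002 0.11 0 0.045;0.002 0.002 0.118 0 0.045;0.002 0.002 0.124 0 0.045;0.002 0.002 0.124 0 0.045;0.002 0.002 0.124 0 0.045;0.002 0.002 0.124 0 0.045;0.002 0.002 0.124 0 0.045")

```text
time: 26.42
position: [0.5995, 0.1102, 0.0277]
tool_rot: [0.707, 0.707, 0.001, 0.001]
ft_force: [-0.3, 0.3, 0.1]
grip_width: 0.0503
grip_force: 20.0
```

Request:
servo_tool(moves="0 0 0.003 0 0.045;0 0 0.003 0 0.045;0 0 0.003 0 0.045;0 0 0.003 0 0.045")

```text
time: 26.75
position: [0.5986, 0.1103, 0.0236]
tool_rot: [0.707, 0.707, 0.0, 0.0]
ft_force: [0.1, -0.0, -0.6]
grip_width: 0.0505
grip_force: 20.0
```

```bash
python3 go.py .5976 .109 .0185 0
```

```text
d(mm) [-1.3 -1.   5.1] spin 0.0 q1 -0.00 q6 -0.00 t 26.8 rot 0.03
```

Request:
servo_tool(moves="-0.001 -0.001 0.004 0 0.045;-0.001 -0.001 0.004 0 0.045;-0.001 -0.001 0.004 0 0.045;-0.001 -0.001 0.004 0 0.045;-0.001 -0.001 0.004 0 0.053;-0.001 -0.001 0.004 0 0.058;-0.001 -0.001 0.004 0 0.064;-0.001 -0.001 0.004 0 0.064;-0.001 -0.001 0.004 0 0.064")

```text
time: 27.5
position: [0.5976, 0.1093, 0.0195]
tool_rot: [0.707, 0.707, 0.0, 0.0]
ft_force: [-0.8, 0.6, 0.8]
grip_width: 0.063
grip_force: 0.0
```

Request:
servo_tool(moves="0 0 -0.02 0 0.064;0 0 -0.05 0 0.064;0 0 -0.09 0 0.064;0 0 -0.13 0 0.064;-0.02 -0.04 -0.15 0 0.064;-0.03 -0.08 -0.17 0 0.064;-0.03 -0.11 -0.17 0 0.064;-0.03 -0.11 -0.17 0 0.064;-0.03 -0.11 -0.17 0 0.064")

```text
time: 28.25
position: [0.4845, 0.0793, 0.1899]
tool_rot: [0.707, 0.707, -0.001, -0.001]
ft_force: [1.1, 0.3, 0.4]
grip_width: 0.0639
grip_force: 0.0
```

```bash
python3 -c "
from h import *
a=cams.camera('wrist');b=cams.camera('side')[60:310,110:350]
cv2.imwrite('pics/w9.png',np.hstack([cv2.resize(a,(400,300)),cv2.resize(b,(400,300))]))"
```

```text
(no output)
```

View pics/w9.png

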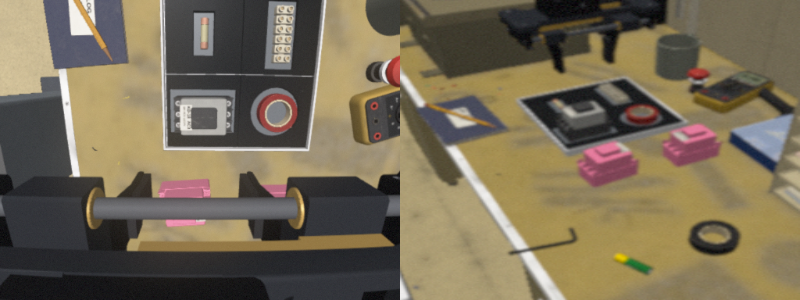

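All four lie flat in their recesses: fuse (203,33), strip (281,36), contactor (203,112), tape (274,112). The black tape and the battery have not moved, and the arm is clear.

```bash
python3 -c "
from rig import job
print(job.hand_in())"
```

```text
the job is handed in; nothing more can be done
None
```

I packed the contactor, terminal strip, fuse and smaller (red) tape roll flat and upright in their own recesses, left the larger tape roll and the battery where they were, and handed the job in at about 28 s.

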